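# Free the jammed cleaner bottle and stand it on its coaster

### The job

One of the two cleaner bottles has been dropped into the parts bin askew and is jammed aslant in the bin's corner pocket. Free it from the bin and stand it upright in the middle of the round coaster; leave the other bottle, which stands straight in the bin's opposite corner, where it is.

Things in the scene. Friction and masses are not known exactly. Their poses are not given: they have to be found in the camera images.
- bottle_mid (a point): centre of the jammed loose bottle, white plastic, 0.15 kg, 140 mm tall: round body 36 mm wide over the lower 100 mm, short neck, black cap 28 mm wide over the top 28 mm. z runs along it from foot to cap. Foot caught low against the pocket's far wall, it leans 30 degrees over the wall nearer the robot; shoulder and cap stand free above the rim. A pull up or along its length frees it
- twin_mid (a point): centre (half-way up) of the other loose bottle: same shape and size, standing straight in the end pocket at the other end of the bin; z runs up from foot to cap
- bin: fixed grey plastic bin 80 (x) by 196 (y) by 75 mm tall, 4 mm walls, 5 mm floor, origin at the centre of its underside, z up, +x away from the robot. Two full-height partitions leave a middle pocket (a small flat fan lies in it) and an end pocket 42 mm wide in y, 72 mm in x, at y = +73 and -73 mm. The jammed bottle may be in either end pocket
- coaster_top (a point): centre of the upper face of a fixed round cork coaster, 76 mm in diameter, 6 mm thick, lying on the bench; z up. A square steel dish with screws also lies on the bench and is not the place
Not all that is in view belongs to the job. What is shaped like the part that bears bottle_mid but blue is not meant.

How it is judged:
By the outcome, as a careful person would: the job done as asked, in the order asked, and still so for the second after the job is handed in, with the robot touching nothing.
It also fails if it takes over 38 s, if anything falls off the work surface, if the arm or the gripper's body presses on something with over 40 N, if the wrist force passes 120 N, or if a joint passes its speed limit or range.

### The arm

A 6-joint arm with a two-finger parallel gripper is mounted at the origin on the work surface. World frame = base frame: x ahead of the robot, y to its left, z up, the work surface at z = 0. Lengths are in m, angles in rad, forces in N, time in s.
With the tool pointing down it reaches from about 0.3 to 0.875 m from the base axis. Payload 4.2 kg.
Tool frame: the origin (TCP) lies midway between the tips of the shut fingers; the grasp point (between the pads) lies 19 mm behind it; z points along the fingers, x is the direction in which the jaws open and shut, and the axes are right-handed (so a half turn about z gives the same grasp; the last joint's range is limited). The gripper opens to 85 mm and grips with 20 to 120 N. Pads are 22 mm wide; open, the fingers measure 114 mm over their backs; the gripper's body (76 mm by 85 mm) begins 54 mm behind the grasp point. The pads swing forward as they close: fully open they stand 13 mm farther back than shut.
Start: joints at [1.115, 0.32, 1.565, -0, 1.257, -0.02], TCP at [0.243, 0.521, 0.231] pointing down, gripper open.
Joint ranges: [-3.11, 3.11], [-0.84, 2.01], [0.21, 2.61], [-1.34, 4.49], [0.05, 2.63], [-2.56, 2.56]. Speed limits (rad/s): [2.57, 2.57, 3.14, 3.14, 3.14, 3.14].

### API

Orientations are given as a unit quaternion [x, y, z, w].
In Python, from cell import bot, imaging gives the robot as it stands.
- The arm moves only by the tool jog_arm, never from a script. Its argument "steps" is a list of rows, each a list of 5 numbers: the shift along the tool's x, y, z in cm, then the turn about the tool's z in rad, then the finger opening in cm, from 0 to 8.54. In form: [[dx, dy, dz, twist, grip], ...]. A call has exactly 8 rows; each row shifts and turns the pose as measured when the row begins, along the tool's axes as they then stand; what a row does not reach is not made up. A row lasts 1/10 s, in which the tool goes at most 50 mm and 8.59 degrees, less where a joint would pass 70% of its speed; a pose out of reach is approached as far as the arm can. A call with a gripper value outside its range is refused whole. The fingers move at their own pace and stop on an object; the grip force is fixed at half the most. Time passes only in rows, so rows that do not move let the fingers close, or fill a call up. It gives the time, the measured TCP pose, the force and the opening at its end, in the units of the state.
- bot.sense(): the state, without advancing time (a new reading comes with each control period).
- imaging.grab_frame(name): name is "scene" or "side" or "wrist"; returns (picture, depth): 400x640x3 uint8, red, green, blue; 400x640 float32, m along the optical axis (not along the pixel's ray), 0 where there is no reading.
- imaging.camera_params(name): a dict with "fov_y" (degrees; the focal length in pixels is half the picture's height over the tangent of half this angle, whatever the lens; pixels are square), "cx", "cy" (the principal point, pixels), "pose" (4x4, takes a point from camera to world coordinates). Camera axes: x right, y down, z forward; pixel columns grow to the right and rows downward; lengths in m; the calibration is good to about 2 mm. A picture is of the moment at which its call begins: read the wrist's pose just before it. camera_params takes no time and is no camera call; for the wrist camera it gives the pose at the moment of the call.
- bot.hand_in(): hands the job in, once; it reports no verdict.
The state is a dict: "time": time; "q": joint angles; "qd": joint speeds; "joint_torque": joint torques, N m; "position": TCP position; "orientation": TCP orientation; "ft_force": force on the tool from outside, world axes, zero at the start; "moment": the same for the moment, N m; "grip_width": opening from 0.0 (shut) to 1.0 (fully open).
Only numpy, scipy, OpenCV 4.12 (cv2) and the standard library are available. Lean on these libraries where they do the work, as an engineer would, in place of code of your own. Each camera call takes 0.05 s, during which the arm holds its last target. There are 200 camera calls.

## Working session

There is one attempt and no reset: what is moved stays moved. The work goes in short steps, Python scripts to look and compute and a tool call to move; the robot and the scene stay as the last step left them, time stands still between calls to the robot, and variables do not carry over. Pictures are saved under pics/ and viewed, and the job is handed in when it is done.

Besides the shell and the picture viewer there is one more tool, called after "Request:" as name(argument=value, ...) on one line, values as JSON. jog_arm: Moves the arm, as the interface text tells. Its arguments: {"type":"object","properties":{"steps":{"type":"array"}},"required":["steps"]}

```bash
mkdir -p pics
cat > h.py <<'E'
import numpy as np, cv2
from cell import bot, imaging
def cam(n):
    p=imaging.camera_params(n); f=200/np.tan(np.radians(p["fov_y"])/2)
    return f,p["cx"],p["cy"],np.array(p["pose"])
def grab(n,tag):
    c=cam(n); im,d=imaging.grab_frame(n)
    cv2.imwrite(f"pics/{tag}.png",im[:,:,::-1]); np.save(f"pics/{tag}.npy",d)
    return im,d,c
def cloud(d,c):
    f,cx,cy,P=c; v,u=np.mgrid[:400,:640]
    X=np.stack([(u-cx)/f*d,(v-cy)/f*d,d],-1)
    return X@P[:3,:3].T+P[:3,3]
E
python3 - <<'E'
from h import *
s=bot.sense(); print(s["time"],s["position"],s["orientation"],s["ft_force"])
for n in["scene","side","wrist"]:
    im,d,c=grab(n,n+"0"); np.save(f"pics/{n}0_w.npy",cloud(d,c)); print(n,c[0],c[3].round(3).tolist(),(d>0).mean())
E
```

```text
0.0 [0.24251243 0.52083905 0.23048272] [ 8.43228968e-01  5.37553852e-01 -7.41610405e-04  4.63528141e-04] [-0.76165687  0.48804748  0.7269784 ]
scene 499.2000200649741 [[-0.69, 0.441, -0.573, 1.094], [0.723, 0.429, -0.541, 0.558], [0.008, -0.788, -0.615, 0.717], [0.0, 0.0, 0.0, 1.0]] 0.99580859375
side 378.57103380861025 [[-0.825, -0.34, 0.451, 0.183], [-0.564, 0.478, -0.673, 0.483], [0.013, -0.81, -0.587, 0.491], [0.0, 0.0, 0.0, 1.0]] 0.9958984375
wrist 277.70715224710904 [[0.421, 0.87, 0.255, 0.179], [0.907, -0.404, -0.12, 0.551], [-0.002, 0.282, -0.96, 0.374], [0.0, 0.0, 0.0, 1.0]] 0.99597265625
```

View pics/scene0.png

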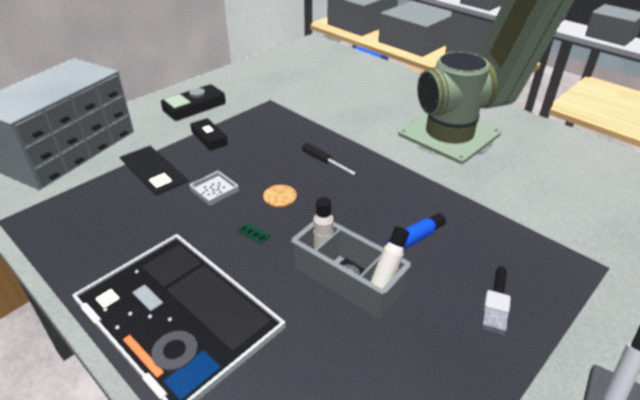

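View pics/side0.png

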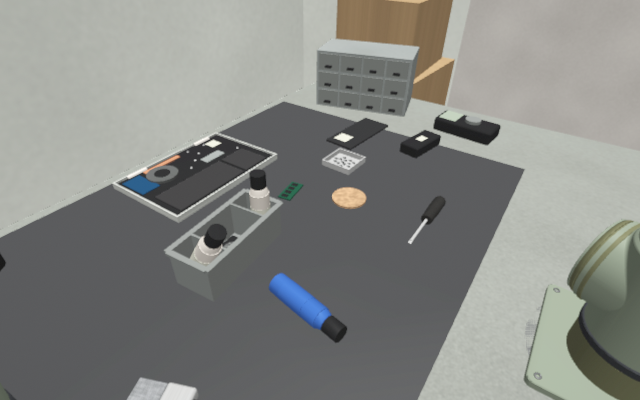

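View pics/wrist0.png

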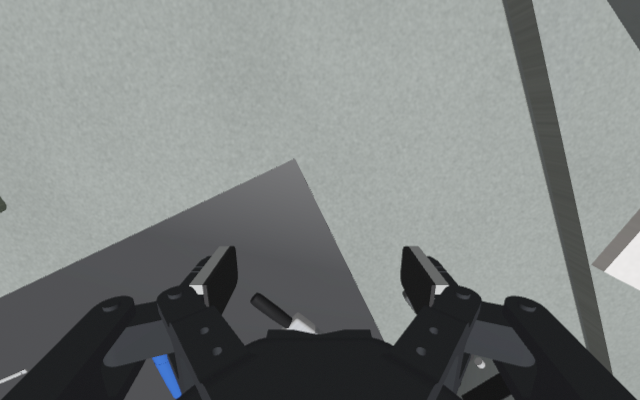

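The scene view shows the jammed bottle's cap at about (398,240), leaning in the pocket toward the blue bottle. The twin's cap is at (323,207) and the coaster at (280,195). In the side view the jammed cap is at (215,236), the twin's cap at (259,180) and the coaster at (349,198).

Run:
```python
from h import *
for n in["scene","side"]:
    im=cv2.imread(f"pics/{n}0.png"); W=np.load(f"pics/{n}0_w.npy"); hsv=cv2.cvtColor(im,cv2.COLOR_BGR2HSV)
    H,S,V=cv2.split(hsv); z=W[...,2]; roi=(W[...,0]>.25)&(W[...,0]<.8)&(abs(W[...,1])<.45)
    print(n,"table z",np.median(z[roi&(V<70)&(z<.02)]))
    cork=roi&(H<20)&(S>70)&(V>140)&(z<.02)
    for nm,m in [("cork",cork),("dark",roi&(V<60)&(z>.06)),("white",roi&(V>150)&(S<60)&(z>.05)),("grey",roi&(V>90)&(V<150)&(S<40)&(z>.06)&(z<.085)),("blue",roi&(H>105)&(H<125)&(S>150)&(z>.012))]:
        k,l,st,ct=cv2.connectedComponentsWithStats(m.astype(np.uint8))
        for i in range(1,k):
            if st[i,4]<40: continue
            p=W[l==i]; print(n,nm,st[i].tolist(),ct[i].round(),"med",np.median(p,0).round(4),"lo",np.percentile(p,2,axis=0).round(3),"hi",np.percentile(p,98,axis=0).round(3))
            if nm=="grey" and st[i,4]>150:
                q=p[(p[:,2]>.066)]; print("  rim rect",cv2.minAreaRect(q[:,:2].astype(np.float32)*1000))
```

```text
scene table z 0.016111994220997183
scene cork [263, 184, 34, 23, 591] [280. 195.] med [ 0.5112 -0.1289  0.0074] lo [ 0.473 -0.171  0.002] hi [ 0.547 -0.094  0.01 ]
scene dark [316, 198, 15, 19, 249] [323. 207.] med [0.5901 0.0824 0.1437] lo [0.574 0.067 0.125] hi [0.598 0.091 0.148]
scene dark [390, 227, 18, 19, 229] [399. 236.] med [0.5488 0.2222 0.1328] lo [0.531 0.208 0.12 ] hi [0.558 0.232 0.142]
scene white [292, 215, 118, 78, 2278] [360. 255.] med [0.5899 0.2072 0.0773] lo [0.545 0.051 0.056] hi [0.64  0.251 0.116]
scene grey [298, 226, 18, 17, 59] [308. 234.] med [0.6023 0.0583 0.0745] lo [0.588 0.055 0.061] hi [0.631 0.074 0.078]
scene grey [317, 226, 65, 32, 230] [350. 241.] med [0.5578 0.1216 0.0738] lo [0.551 0.083 0.061] hi [0.624 0.189 0.079]
  rim rect ((566.4912109375, 126.3843765258789), (67.4832763671875, 116.45991516113281), 43.13262939453125)
scene grey [291, 241, 120, 56, 315] [350. 272.] med [0.6332 0.1875 0.0745] lo [0.548 0.063 0.061] hi [0.646 0.257 0.078]
  rim rect ((627.6810913085938, 170.8725128173828), (83.35041809082031, 221.04403686523438), 29.430404663
[... 1000 characters left out ...]
 0.076]
  rim rect ((549.7325439453125, 165.1876220703125), (220.9950408935547, 85.58538818359375), 70.6995620727539)
side grey [193, 204, 69, 32, 459] [226. 217.] med [0.6234 0.1187 0.0689] lo [0.565 0.1   0.06 ] hi [0.63  0.193 0.076]
  rim rect ((590.9417724609375, 149.33192443847656), (74.71581268310547, 97.21869659423828), 4.231595516204834)
side grey [172, 235, 27, 18, 185] [185. 243.] med [0.619  0.2183 0.0689] lo [0.607 0.204 0.061] hi [0.622 0.243 0.075]
  rim rect ((618.3136596679688, 222.18873596191406), (43.93295669555664, 16.881935119628906), 72.30738067626953)
side blue [269, 274, 62, 55, 1464] [299. 300.] med [0.4134 0.1836 0.0326] lo [0.366 0.161 0.018] hi [0.47  0.198 0.037]
```

```bash
cat > m.py <<'E'
from h import *
from scipy.optimize import least_squares
def axisfit(p,cap,c0,d0):
    # axis point c and direction d from depth points at known radii (cap 14, body 18 mm)
    r=np.where(cap,.014,.018)
    def res(a):
        d=np.array([a[2],a[3],1]); d/=np.linalg.norm(d); q=p-[a[0],a[1],c0[2]]
        return np.linalg.norm(q-np.outer(q@d,d),axis=1)-r
    s=least_squares(res,[c0[0],c0[1],d0[0],d0[1]],loss="soft_l1",f_scale=.002)
    return s.x,np.median(abs(s.fun))
E
python3 - <<'E'
from m import *
for n in["scene","side"]:
    im=cv2.imread(f"pics/{n}0.png"); W=np.load(f"pics/{n}0_w.npy"); S,V=cv2.split(cv2.cvtColor(im,cv2.COLOR_BGR2HSV))[1:]
    z=W[...,2]; x=W[...,0]; y=W[...,1]
    rim=(z>.070)&(z<.079)&(x>.5)&(x<.7)&(y>.03)&(y<.28)&(V>100)&(V<215)
    p=W[rim][:,:2]*1000; 
    for lo,hi,nm in [(530,556,"near"),(622,648,"far")]:
        q=p[(p[:,0]>lo)&(p[:,0]<hi)&(p[:,1]>60)&(p[:,1]<255)]
        l=cv2.fitLine(q.astype(np.float32),cv2.DIST_HUBER,0,.01,.01).ravel(); print(n,nm,len(q),"yaw",np.degrees(np.arctan(-l[0]/l[1])).round(2),"x at y=150",(l[2]+(150-l[3])*l[0]/l[1]).round(1))
    print(n,"rim y 1..99%",np.percentile(p[:,1],[1,5,95,99]).round(1), np.percentile(p[:,0],[1,5,95,99]).round(1))
    for nm,cx,cy,d0 in [("jam",.542,.222,(-.55,0)),("twin",.583,.08,(0,0))]:
        cap=(V<60)&(z>.105)&(np.hypot(x-cx,y-cy)<.04)
        bod=(V>150)&(S<60)&(z>.082)&(z<.118)&(np.hypot(x-cx-.02*(nm=="jam"),y-cy)<.035)
        er=lambda m:cv2.erode(m.astype(np.uint8),np.ones((3,3)))>0
        cap,bod=er(cap)&(z<.136),er(bod)
        P=np.r_[W[cap],W[bod]]; f=np.r_[np.ones(cap.sum(),bool),np.zeros(bod.sum(),bool)]
        s,e=axisfit(P,f,(cx,cy,.128),d0); print(n,nm,cap.sum(),bod.sum(),"axis@z=.128",s[:2].round(4),"slope",s[2:].round(3),"lean",np.degrees(np.arctan(np.hypot(*s[2:]))).round(1),"res",e.round(4))
E
```

```text
scene near 283 yaw 2.83 x at y=150 550.5
scene far 558 yaw 4.65 x at y=150 634.1
scene rim y 1..99% [ 48.4  54.2 251.4 255.5] [540.6 546.6 640.6 644.5]
scene jam 102 371 axis@z=.128 [0.5374 0.2183] slope [-0.611 -0.041] lean 31.5 res 0.001
scene twin 42 194 axis@z=.128 [0.5825 0.0763] slope [-0.013  0.009] lean 0.9 res 0.0011
side near 622 yaw 3.46 x at y=150 547.4
side far 435 yaw 3.81 x at y=150 630.3
side rim y 1..99% [ 47.5  58.9 253.1 255.9] [536.  539.8 635.2 640.1]
side jam 239 204 axis@z=.128 [0.5417 0.2196] slope [-0.427  0.014] lean 23.1 res 0.0017
side twin 78 226 axis@z=.128 [0.5823 0.0763] slope [ 0.005 -0.002] lean 0.3 res 0.0011
```

Request:
jog_arm(steps=[[0, 0, 0, 0.134, 8.5], [0, 0, 0, 0.134, 8.5], [0, 0, 0, 0.134, 8.5], [0, 0, 0, 0.134, 8.5], [0, 0, 0, 0.134, 8.5], [0, 0, 0, 0.134, 8.5], [0, 0, 0, 0.134, 8.5], [0, 0, 0, 0.134, 8.5]])

```text
time: 0.95
position: [0.2418, 0.5193, 0.2275]
orientation: [1.0, 0.01, -0.002, 0.004]
ft_force: [-1.1, 1.0, -0.4]
grip_width: 0.994
```

```bash
cat >> h.py <<'E'
from scipy.spatial.transform import Rotation as R
def go(t,yaw=None):
    s=bot.sense(); M=R.from_quat(s["orientation"]).as_matrix(); a=np.degrees(np.arctan2(M[1,0],M[0,0]))
    print("t",round(s["time"],2),"pos",np.round(s["position"],4),"yaw",a.round(2),"tilt",M[:,2].round(3),"F",np.round(s["ft_force"],1),"w",round(s["grip_width"],3))
    print("delta tool cm",(M.T@(np.array(t)-s["position"])*100).round(2),"twist",None if yaw is None else np.radians(a-yaw).round(3))
E
python3 -c "
from h import *
go([.545,.220,.21],3.7)"
```

```text
t 0.95 pos [0.2418 0.5193 0.2275] yaw 1.12 tilt [-0.004 -0.007 -1.   ] F [-1.1  1.  -0.4] w 0.994
delta tool cm [29.74 30.5   1.86] twist -0.045
```

Request:
jog_arm(steps=[[2.0, 2.0, 0, -0.04, 8.5], [3.2, 3.2, 0, 0, 8.5], [3.2, 3.2, 0, 0, 8.5], [3.2, 3.2, 0, 0, 8.5], [3.2, 3.2, 0, 0, 8.5], [3.2, 3.2, 0, 0, 8.5], [3.2, 3.2, 0, 0, 8.5], [3.2, 3.2, 0, 0, 8.5]])

```text
time: 1.75
position: [0.5036, 0.2853, 0.2251]
orientation: [0.999, 0.035, -0.004, 0.004]
ft_force: [0.4, 1.3, 0.1]
grip_width: 1.003
```

```bash
python3 -c "
from h import *
go([.545,.220,.20],3.7)"
```

```text
t 1.75 pos [0.5036 0.2853 0.2251] yaw 3.96 tilt [-0.007 -0.008 -1.   ] F [0.4 1.3 0.1] w 1.003
delta tool cm [3.7  6.78 2.54] twist 0.005
```

Request:
jog_arm(steps=[[1, 1.8, 0, 0, 8.5], [1, 1.8, 0, 0, 8.5], [1, 1.8, 0, 0, 8.5], [0.7, 1.4, 0, 0, 8.5], [0, 0, 0, 0, 8.5], [0, 0, 0, 0, 8.5], [0, 0, 0, 0, 8.5], [0, 0, 0, 0, 8.5]])

```text
time: 2.55
position: [0.5492, 0.2134, 0.2228]
orientation: [0.999, 0.031, -0.006, 0.005]
ft_force: [0.3, -1.0, 0.2]
grip_width: 0.995
```

```bash
python3 -c "
from h import *
go([.545,.220,.112],3.7)
im,d,c=grab('wrist','w1'); np.save('pics/w1_w.npy',cloud(d,c))
"
```

```text
t 2.55 pos [0.5492 0.2134 0.2228] yaw 3.55 tilt [-0.011 -0.01  -1.   ] F [ 0.3 -1.   0.2] w 0.995
delta tool cm [-0.24 -0.78 11.07] twist -0.003
```

View pics/w1.png

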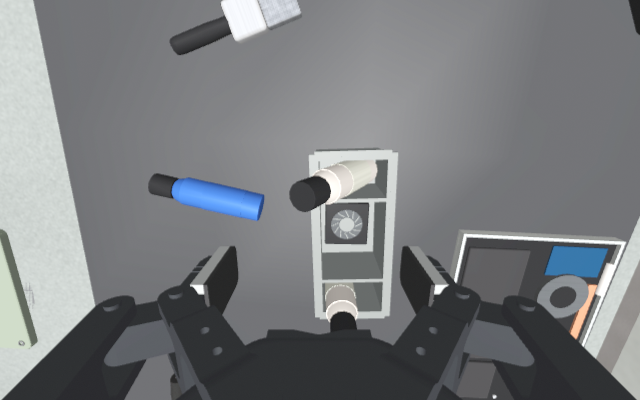

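The wrist view shows the jammed cap at (311,193) leaning to the left (robot side), the twin's cap at (342,322), and the rim fully in view. I check the cap position with this depth.

Run:
```python
from m import *
im=cv2.imread("pics/w1.png"); W=np.load("pics/w1_w.npy"); S,V=cv2.split(cv2.cvtColor(im,cv2.COLOR_BGR2HSV))[1:]
print(W[193,311],W[155,350],W[240,316],W[240,392])
x,y,z=W[...,0],W[...,1],W[...,2]
cap=(V<60)&(z>.10)&(z<.155)&(np.hypot(x-.542,y-.22)<.04)
p=W[cap]; print(len(p),np.percentile(p,[2,50,98],axis=0).round(4))
t=p[p[:,2]>.13]; 
vt=cv2.connectedComponentsWithStats(cap.astype(np.uint8)); print(vt[2].tolist(),vt[3].round(1).tolist())
u,s,v=np.linalg.svd(t-t.mean(0)); print("plane normal",v[2].round(3),"mean",t.mean(0).round(4))
```

```text
[0.54198563 0.2232008  0.1394614 ] [0.57869103 0.24896283 0.07586163] [0.54929061 0.15032062 0.07579392] [0.63533206 0.15638295 0.07617258]
459 [[0.5361 0.2101 0.1186]
 [0.5483 0.2257 0.1298]
 [0.5576 0.2326 0.1403]]
[[0, 0, 640, 400, 255541], [300, 177, 31, 33, 459]] [[319.5, 199.5], [318.5, 189.3]]
plane normal [0.604 0.359 0.711] mean [0.5455 0.2235 0.1353]
```

Request:
jog_arm(steps=[[-0.3, -0.8, 2, 0, 8.5], [0, 0, 2.5, 0, 8.5], [0, 0, 2.5, 0, 8.5], [0, 0, 2, 0, 8.5], [0, 0, 1.2, 0, 8.5], [0, 0, 0.5, 0, 8.5], [0, 0, 0, 0, 8.5], [0, 0, 0, 0, 8.5]])

```text
time: 3.4
position: [0.5445, 0.2258, 0.1154]
orientation: [0.999, 0.034, -0.002, 0.003]
ft_force: [-0.3, -0.7, 0.6]
grip_width: 0.996
```

```bash
python3 -c "
from h import *
go([.545,.2205,.112],3.7)
grab('side','s2')
grab('scene','c2')
a=cv2.imread('pics/s2.png')[130:330,120:340];b=cv2.imread('pics/c2.png')[150:350,280:500]
cv2.imwrite('pics/sc2.png',np.hstack([cv2.resize(a,(400,364)),cv2.resize(b,(400,364))]))"
```

```text
t 3.4 pos [0.5445 0.2258 0.1154] yaw 3.93 tilt [-0.004 -0.006 -1.   ] F [-0.3 -0.7  0.6] w 0.996
delta tool cm [0.02 0.53 0.34] twist 0.004
```

View pics/sc2.png

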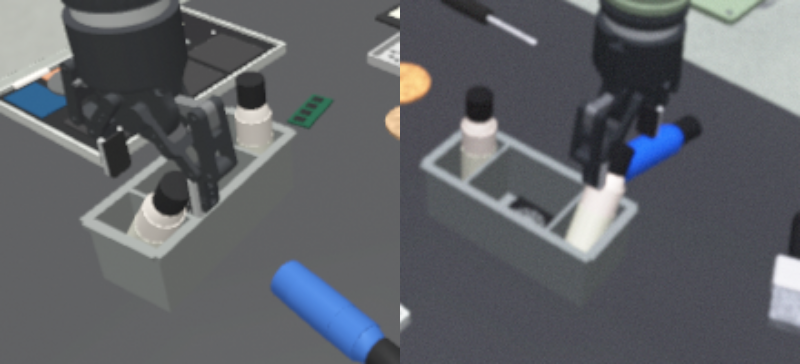

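Request:
jog_arm(steps=[[0, 0.3, 0.2, 0, 7], [0, 0.2, 0, 0, 6], [0, 0, 0, 0, 5.2], [0, 0, 0, 0, 5.2], [0, 0, 0, 0, 5.2], [0, 0, 0, 0, 5.2], [0, 0, 0, 0, 5.2], [0, 0, 0, 0, 5.2]])

```text
time: 4.3
position: [0.5462, 0.2203, 0.1157]
orientation: [0.999, 0.034, -0.0, 0.002]
ft_force: [-0.2, -0.1, 0.1]
grip_width: 0.607
```

Request:
jog_arm(steps=[[0.6, 0, 0, 0, 5.2], [0.6, 0, 0, 0, 5.2], [0.6, 0, 0, 0, 5.2], [0.6, 0, 0, 0, 5.2], [0.6, 0, 0, 0, 5.2], [0, 0, 0, 0, 5.2], [0, 0, 0, 0, 5.2], [0, 0, 0, 0, 5.2]])

```text
time: 5.1
position: [0.5793, 0.2226, 0.1153]
orientation: [0.999, 0.034, -0.0, 0.002]
ft_force: [-0.5, -1.0, 0.4]
grip_width: 0.61
```

```bash
python3 -c "
from h import *
go([.59,.2235,.112],3.7)
grab('side','s3')
grab('scene','c3')
a=cv2.imread('pics/s3.png')[130:330,120:340];b=cv2.imread('pics/c3.png')[150:350,280:500]
cv2.imwrite('pics/sc3.png',np.hstack([cv2.resize(a,(400,364)),cv2.resize(b,(400,364))]))"
```

```text
t 5.1 pos [0.5793 0.2226 0.1153] yaw 3.88 tilt [-0.    -0.004 -1.   ] F [-0.5 -1.   0.4] w 0.61
delta tool cm [ 1.07 -0.02  0.33] twist 0.003
```

View pics/sc3.png

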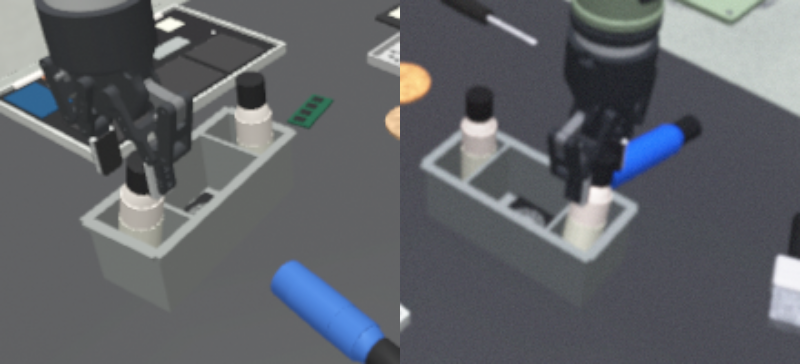

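Pushing the cap has almost straightened the bottle; its cap is now between the fingers, at about (140,180) in the left crop. I finish the push, close and lift.

Request:
jog_arm(steps=[[0.5, 0, 0.2, 0, 5.2], [0.2, 0, 0.1, 0, 5.0], [0, 0, 0, 0, 4], [0, 0, 0, 0, 2], [0, 0, 0, 0, 2], [0, 0, 0, 0, 2], [0, 0, 0, 0, 2], [0, 0, 0, 0, 2]])

```text
time: 6.0
position: [0.5873, 0.2233, 0.1125]
orientation: [0.999, 0.034, 0.001, 0.002]
ft_force: [0.9, -0.1, -0.3]
grip_width: 0.318
```

```bash
python3 -c "
from h import *
go([.59,.2235,.112],3.7)
grab('side','s4')
grab('scene','c4')
a=cv2.imread('pics/s4.png')[130:330,120:340];b=cv2.imread('pics/c4.png')[150:350,280:500]
cv2.imwrite('pics/sc4.png',np.hstack([cv2.resize(a,(400,364)),cv2.resize(b,(400,364))]))"
```

```text
t 6.0 pos [0.5873 0.2233 0.1125] yaw 3.9 tilt [ 0.002 -0.004 -1.   ] F [ 0.9 -0.1 -0.3] w 0.318
delta tool cm [0.27 0.   0.05] twist 0.004
```

View pics/sc4.png

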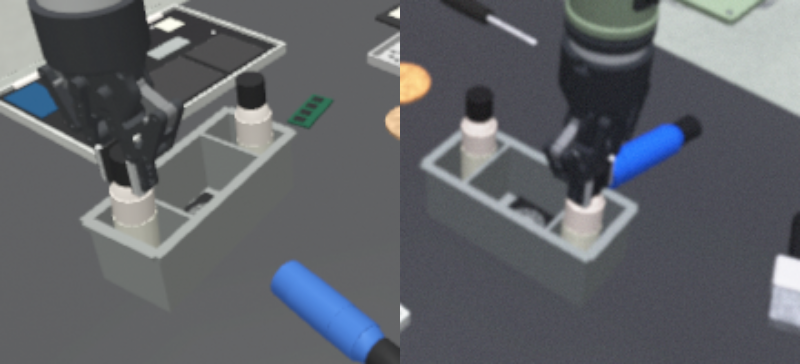

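The opening is 27 mm, which fits the cap, and the bottle looks upright. I lift it.

Request:
jog_arm(steps=[[0, 0, -0.5, 0, 2], [0, 0, -1, 0, 2], [0, 0, -2, 0, 2], [0, 0, -2, 0, 2], [0, 0, -2, 0, 2], [0, 0, -2, 0, 2], [0, 0, -2, 0, 2], [0, 0, -1, 0, 2]])

```text
time: 6.9
position: [0.5843, 0.2231, 0.2426]
orientation: [0.999, 0.034, -0.003, 0.003]
ft_force: [0.0, -0.4, -1.8]
grip_width: 0.322
```

```bash
python3 -c "
from h import *
go([.509,-.130,.24],3.7)
grab('side','s5')
grab('scene','c5')
a=cv2.imread('pics/s5.png')[80:320,100:340];b=cv2.imread('pics/c5.png')[110:350,260:500]
cv2.imwrite('pics/sc5.png',np.hstack([cv2.resize(a,(400,400)),cv2.resize(b,(400,400))]))"
```

```text
t 6.9 pos [0.5843 0.2231 0.2426] yaw 3.9 tilt [-0.007 -0.007 -1.   ] F [ 0.  -0.4 -1.8] w 0.322
delta tool cm [-9.91 34.71  0.54] twist 0.003
```

View pics/sc5.png

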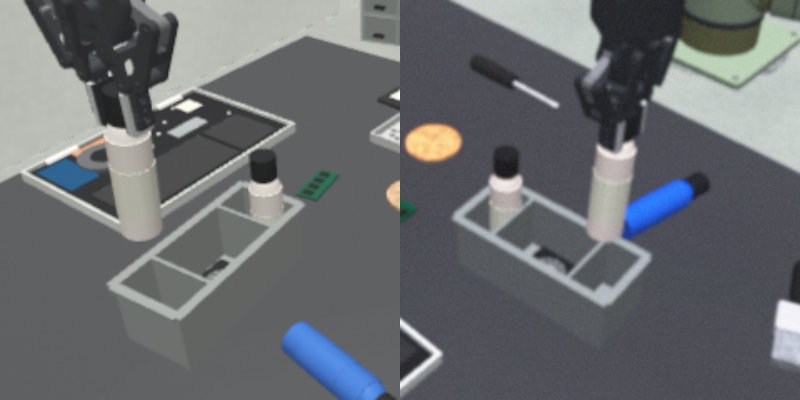

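Request:
jog_arm(steps=[[-0.5, 0, -1, 0, 2], [-1.5, 0, -1.5, 0, 2], [-2, 0, -1.5, 0, 2], [-2, 0.5, 0, 0, 2], [-1, 1.5, 0, 0, 2], [0, 2.5, 0, 0, 2], [0, 3, 0, 0, 2], [0, 3, 0, 0, 2]])

```text
time: 7.8
position: [0.5096, 0.1135, 0.2856]
orientation: [0.999, 0.038, -0.009, 0.003]
ft_force: [-0.2, 0.1, -2.6]
grip_width: 0.318
```

Request:
jog_arm(steps=[[0, 3, 0, 0, 2], [0, 3, 0, 0, 2], [0, 3, 0, 0, 2], [0, 3, 0, 0, 2], [0, 3, 0, 0, 2], [0, 2.5, 0, 0, 2], [0, 1.5, 0, 0, 2], [0, 0.5, 0, 0, 2]])

```text
time: 8.6
position: [0.5134, -0.0885, 0.2906]
orientation: [0.999, 0.037, -0.012, 0.003]
ft_force: [0.9, -0.1, -1.3]
grip_width: 0.318
```

```bash
python3 -c "
from h import *
go([.509,-.130,.20],3.7)"
```

```text
t 8.6 pos [ 0.5134 -0.0885  0.2906] yaw 4.25 tilt [-0.023 -0.007 -1.   ] F [ 0.9 -0.1 -1.3] w 0.318
delta tool cm [-0.53  4.06  9.1 ] twist 0.01
```

Request:
jog_arm(steps=[[-0.3, 1.5, 0, 0, 2], [-0.2, 1.5, 1, 0, 2], [0, 0.9, 2, 0, 2], [0, 0, 2, 0, 2], [0, 0, 2, 0, 2], [0, 0, 2, 0, 2], [0, 0, 1, 0, 2], [0, 0, 0, 0, 2]])

```text
time: 9.4
position: [0.5038, -0.1265, 0.1861]
orientation: [0.999, 0.038, -0.013, 0.001]
ft_force: [0.2, 0.2, -1.4]
grip_width: 0.317
```

Run:
```python
from m import *
go([.509,-.130,.14],3.7)
for n in["side","scene"]:
    im,d,c=grab(n,n[:2]+"6"); W=cloud(d,c); x,y,z=W[...,0],W[...,1],W[...,2]
    S,V=cv2.split(cv2.cvtColor(im[:,:,::-1].copy(),cv2.COLOR_BGR2HSV))[1:]
    b=(V>120)&(S<60)&(z>.03)&(np.hypot(x-.509,y+.13)<.05)
    e=cv2.erode(b.astype(np.uint8),np.ones((3,3)))>0
    p=W[e]; p0=p[p[:,2]<np.percentile(W[b][:,2],80)]
    s,r=axisfit(p0,np.zeros(len(p0),bool),(.509,-.13,.06),(0,0))
    print(n,len(p0),"z range",np.percentile(W[b][:,2],[1,99]).round(4),"axis@.06",s.round(4),r.round(4))
a=cv2.imread('pics/si6.png')[60:300,230:470];b=cv2.imread('pics/sc6.png')[60:300,160:400]
cv2.imwrite('pics/sc6b.png',np.hstack([cv2.resize(a,(400,400)),cv2.resize(b,(400,400))]))
```

```text
t 9.4 pos [ 0.5038 -0.1265  0.1861] yaw 4.34 tilt [-0.026 -0.003 -1.   ] F [ 0.2  0.2 -1.4] w 0.317
delta tool cm [0.62 0.38 4.59] twist 0.011
side 905 z range [0.0826 0.401 ] axis@.06 [ 0.5121 -0.1299 -0.0401  0.05  ] 0.0016
scene 687 z range [0.086  0.4304] axis@.06 [ 0.5112 -0.1282  0.0132  0.0091] 0.002
```

View pics/sc6b.png

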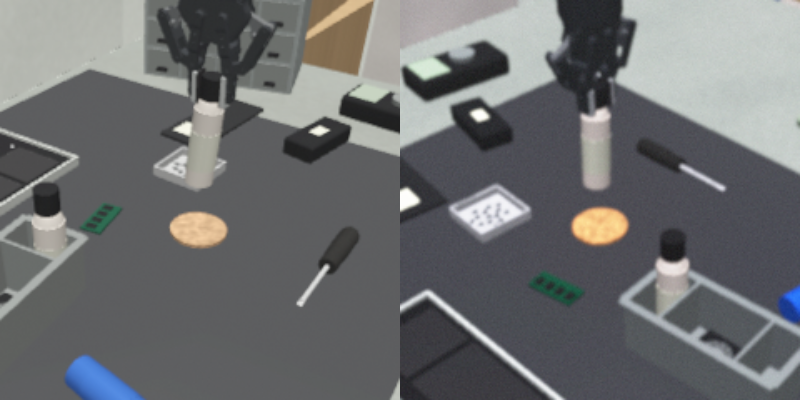

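Request:
jog_arm(steps=[[0.2, 0, 1, 0, 2], [0, 0, 1.5, 0, 2], [0, 0, 1.5, 0, 2], [0, 0, 1.2, 0, 2], [0, 0, 0.8, 0, 2], [0, 0, 0.3, 0, 2], [0, 0, 0, 0, 2], [0, 0, 0, 0, 2]])

```text
time: 10.3
position: [0.5111, -0.1277, 0.1265]
orientation: [0.999, 0.038, -0.005, 0.003]
ft_force: [0.5, -0.5, -1.4]
grip_width: 0.32
```

```bash
cat > c.py <<'E'
from m import *
import sys
t=sys.argv[1]
go([.509,-.130,.1135],3.7)
for n in["side","scene"]:
    im,d,c=grab(n,n+t); W=cloud(d,c); x,y,z=W[...,0],W[...,1],W[...,2]
    H,S,V=cv2.split(cv2.cvtColor(im[:,:,::-1].copy(),cv2.COLOR_BGR2HSV))
    b=(V>100)&(S<60)&(z>.015)&(z<.1)&(np.hypot(x-.509,y+.13)<.04)
    e=cv2.erode(b.astype(np.uint8),np.ones((3,3)))>0
    p=W[e]; s,r=axisfit(p,np.zeros(len(p),bool),(.509,-.13,.06),(0,0))
    print(n,len(p),"zlo",np.percentile(W[b][:,2],1).round(4),"axis@.06",s[:2].round(4),"slope",s[2:].round(3),"foot xy",(s[:2]-.054*s[2:]).round(4),r.round(4))
a=cv2.imread(f'pics/side{t}.png')[90:250,270:430];b=cv2.imread(f'pics/scene{t}.png')[90:250,200:360]
cv2.imwrite(f'pics/crop{t}.png',np.hstack([cv2.resize(a,(400,400)),cv2.resize(b,(400,400))]))
E
python3 c.py 7
```

```text
t 10.3 pos [ 0.5111 -0.1277  0.1265] yaw 4.38 tilt [-0.009 -0.007 -1.   ] F [ 0.5 -0.5 -1.4] w 0.32
delta tool cm [-0.22  0.2   1.31] twist 0.012
side 413 zlo 0.0221 axis@.06 [ 0.5182 -0.1272] slope [-0.085 -0.018] foot xy [ 0.5228 -0.1263] 0.0007
scene 329 zlo 0.0274 axis@.06 [ 0.5436 -0.1045] slope [-0.162  0.073] foot xy [ 0.5524 -0.1084] 0.0029
```

View pics/crop7.png

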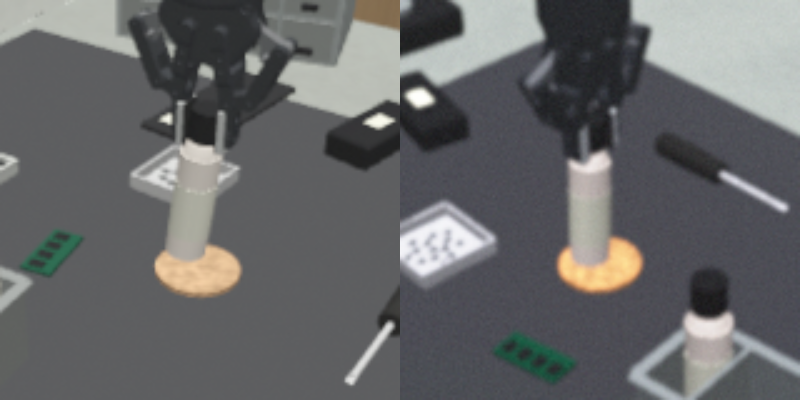

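The bottle is over the coaster, leaning a few degrees. The scene-view cylinder fit disagrees (residual 3 mm), so I measure the axis across the two views from the silhouette centrelines instead.

```bash
cat > ax.py <<'E'
from h import *
import sys
def plane(n,t):
    f,cx,cy,P=cam(n); im=cv2.imread(f"pics/{n}{t}.png"); d=np.load(f"pics/{n}{t}.npy"); W=cloud(d,(f,cx,cy,P))
    S,V=cv2.split(cv2.cvtColor(im,cv2.COLOR_BGR2HSV))[1:]
    b=((V>100)&(S<60)&(W[...,2]>.022)&(W[...,2]<.095)&(np.hypot(W[...,0]-.51,W[...,1]+.13)<.045)).astype(np.uint8)
    k,l,st,_=cv2.connectedComponentsWithStats(b); m=l==1+np.argmax(st[1:,4])
    pts=[]
    for v in np.where(m.any(1))[0]:
        u=np.where(m[v])[0]
        if len(u)>8: pts.append(((u[0]+u[-1])/2,v))
    pts=np.array(pts[3:-5],np.float32); l=cv2.fitLine(pts,cv2.DIST_HUBER,0,.01,.01).ravel()
    r=[P[:3,:3]@[(l[2]+k*l[0]-cx)/f,(l[3]+k*l[1]-cy)/f,1] for k in(-20,20)]
    N=np.cross(*r); N/=np.linalg.norm(N); return N,N@P[:3,3]
def axis(t):
    (a,da),(b,db)=plane("side",t),plane("scene",t)
    for z in(.006,.06,.13): print("axis at z",z,np.linalg.solve([a[:2],b[:2]],[da-a[2]*z,db-b[2]*z]).round(4))
def cork(t):
    for n in("side","scene"):
        f,cx,cy,P=cam(n); im=cv2.imread(f"pics/{n}{t}.png"); H,S,V=cv2.split(cv2.cvtColor(im,cv2.COLOR_BGR2HSV)); W=cloud(np.load(f"pics/{n}{t}.npy"),(f,cx,cy,P))
        m=((H<20)&(S>70)&(V>120)&(np.hypot(W[...,0]-.51,W[...,1]+.13)<.06)).astype(np.uint8)
        c=max(cv2.findContours(m,0,1)[0],key=cv2.contourArea)[:,0].astype(float)
        r=np.c_[(c-[cx,cy])/f,np.ones(len(c))]@P[:3,:3].T; q=P[:3,3]+r*((.006-P[2,3])/r[:,2])[:,None]
        print(n,"cork",np.array(cv2.minEnclosingCircle((q[:,:2]*1000).astype(np.float32))[0]).round(1),cv2.minEnclosingCircle((q[:,:2]*1000).astype(np.float32))[1])
axis(sys.argv[1]); cork("0")
E
python3 ax.py 7
```

```text
axis at z 0.006 [ 0.5239 -0.1295]
axis at z 0.06 [ 0.5194 -0.13  ]
axis at z 0.13 [ 0.5135 -0.1306]
side cork [ 508.3 -126.9] 41.559783935546875
scene cork [ 509.5 -131.2] 43.020389556884766
```

Request:
jog_arm(steps=[[-0.5, 0, 0, 0, 2], [-0.5, -0.1, 0, 0, 2], [-0.3, 0, 0, 0, 2], [0, 0, 0.4, 0, 2], [0, 0, 0.3, 0, 2], [0, 0, 0, 0, 2], [0, 0, 0, 0, 2], [0, 0, 0, 0, 2]])

```text
time: 11.2
position: [0.4971, -0.128, 0.1202]
orientation: [0.999, 0.038, -0.004, 0.004]
ft_force: [-0.3, 0.2, -2.0]
grip_width: 0.315
```

```bash
python3 c.py 8; python3 ax.py 8
```

```text
t 11.2 pos [ 0.4971 -0.128   0.1202] yaw 4.37 tilt [-0.007 -0.008 -1.   ] F [-0.3  0.2 -2. ] w 0.315
delta tool cm [1.17 0.29 0.66] twist 0.012
side 447 zlo 0.0165 axis@.06 [ 0.5038 -0.1277] slope [-0.081 -0.017] foot xy [ 0.5082 -0.1268] 0.0007
scene 380 zlo 0.0206 axis@.06 [ 0.5063 -0.1283] slope [-0.077 -0.02 ] foot xy [ 0.5104 -0.1272] 0.0011
axis at z 0.006 [ 0.5089 -0.1287]
axis at z 0.06 [ 0.5046 -0.1298]
axis at z 0.13 [ 0.4991 -0.1312]
side cork [ 508.3 -126.9] 41.559783935546875
scene cork [ 509.5 -131.2] 43.020389556884766
```

View pics/crop8.png

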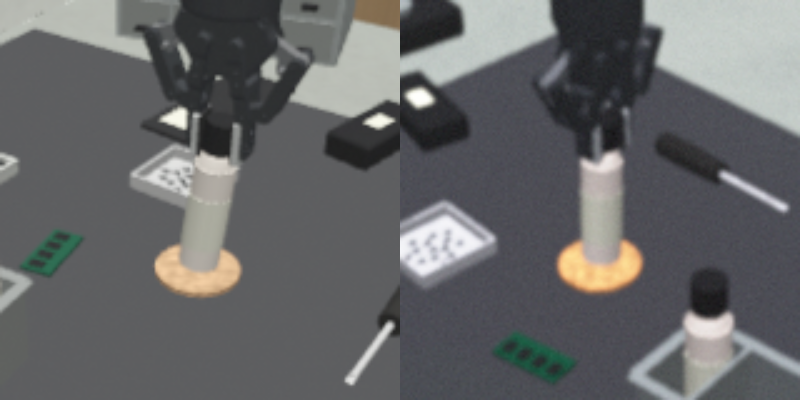

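Request:
jog_arm(steps=[[0, 0, 0.2, 0, 2], [0, 0, 0.15, 0, 2], [0, 0, 0.1, 0, 2], [0, 0, 0.05, 0, 2], [0, 0, 0, 0, 2], [0, 0, 0, 0, 2], [0, 0, 0, 0, 2], [0, 0, 0, 0, 2]])

```text
time: 12.1
position: [0.4974, -0.128, 0.1149]
orientation: [0.999, 0.038, -0.003, 0.004]
ft_force: [-0.3, 0.3, -1.9]
grip_width: 0.315
```

```bash
python3 c.py 9|head -2; python3 ax.py 9|head -3
```

```text
t 12.1 pos [ 0.4974 -0.128   0.1149] yaw 4.37 tilt [-0.007 -0.008 -1.   ] F [-0.3  0.3 -1.9] w 0.315
delta tool cm [1.15 0.29 0.13] twist 0.012
axis at z 0.006 [ 0.5088 -0.1288]
axis at z 0.06 [ 0.5046 -0.1299]
axis at z 0.13 [ 0.499  -0.1313]
```

Request:
jog_arm(steps=[[0, 0, 0.05, 0, 2], [0, 0, 0.05, 0, 2], [0, 0, 0.05, 0, 2], [0, 0, 0, 0, 2], [0, 0, 0, 0, 2], [0, 0, 0, 0, 2], [0, 0, 0, 0, 2], [0, 0, 0, 0, 2]])

```text
time: 13.0
position: [0.4974, -0.1281, 0.1135]
orientation: [0.999, 0.038, -0.003, 0.004]
ft_force: [0.2, 0.7, -1.7]
grip_width: 0.314
```

Request:
jog_arm(steps=[[0, 0, 0.05, 0, 2], [0, 0, 0.05, 0, 2], [0, 0, 0.05, 0, 2], [0, 0, 0, 0, 2], [0, 0, 0, 0, 2], [0, 0, 0, 0, 2], [0, 0, 0, 0, 2], [0, 0, 0, 0, 2]])

```text
time: 13.8
position: [0.4977, -0.1283, 0.1133]
orientation: [0.999, 0.038, -0.003, 0.004]
ft_force: [0.3, 0.3, 1.6]
grip_width: 0.32
```

Request:
jog_arm(steps=[[0.2, 0, 0.05, 0, 2], [0.2, 0, 0.05, 0, 2], [0.2, 0, 0.03, 0, 2], [0.2, 0, 0.03, 0, 2], [0.1, 0, 0.03, 0, 2], [0, 0, 0, 0, 2], [0, 0, 0, 0, 2], [0, 0, 0, 0, 2]])

```text
time: 14.6
position: [0.505, -0.1275, 0.1116]
orientation: [0.999, 0.039, -0.006, 0.004]
ft_force: [-1.4, 1.3, 3.0]
grip_width: 0.308
```

```bash
python3 c.py 10; python3 ax.py 10|head -3
```

```text
t 14.6 pos [ 0.505  -0.1275  0.1116] yaw 4.42 tilt [-0.012 -0.009 -1.   ] F [-1.4  1.3  3. ] w 0.308
delta tool cm [ 0.38  0.28 -0.2 ] twist 0.013
side 440 zlo 0.0162 axis@.06 [ 0.506  -0.1284] slope [-0.007 -0.007] foot xy [ 0.5064 -0.128 ] 0.0007
scene 349 zlo 0.0159 axis@.06 [ 0.5087 -0.129 ] slope [-0.015  0.001] foot xy [ 0.5094 -0.129 ] 0.0009
axis at z 0.006 [ 0.5087 -0.1316]
axis at z 0.06 [ 0.5073 -0.1307]
axis at z 0.13 [ 0.5054 -0.1296]
```

View pics/crop10.png

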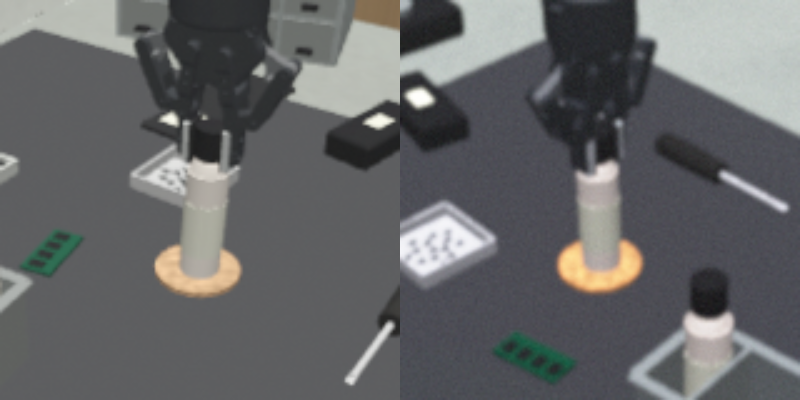

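The bottle is now upright: lean under 1°, foot near (0.508,-0.130), which is the coaster's middle. I release it and rise.

Request:
jog_arm(steps=[[0, 0, 0, 0, 3.2], [0, 0, 0, 0, 3.8], [0, 0, 0, 0, 4.6], [0, 0, 0, 0, 5.5], [0, 0, 0, 0, 7], [0, 0, 0, 0, 8.5], [0, 0, 0, 0, 8.5], [0, 0, 0, 0, 8.5]])

```text
time: 15.5
position: [0.5069, -0.1276, 0.1109]
orientation: [0.999, 0.038, -0.004, 0.004]
ft_force: [0.5, 0.1, -0.8]
grip_width: 0.996
```

Request:
jog_arm(steps=[[0, 0, -0.5, 0, 8.5], [0, 0, -1.5, 0, 8.5], [0, 0, -2.5, 0, 8.5], [0, 0, -3, 0, 8.5], [0, 0, -3, 0, 8.5], [0, 0, -2, 0, 8.5], [0, 0, 0, 0, 8.5], [0, 0, 0, 0, 8.5]])

```text
time: 16.3
position: [0.5072, -0.1263, 0.2417]
orientation: [0.999, 0.038, -0.004, 0.004]
ft_force: [-0.3, 0.0, 0.2]
grip_width: 0.995
```

```bash
python3 c.py 11; python3 ax.py 11|head -3
```

```text
t 16.3 pos [ 0.5072 -0.1263  0.2417] yaw 4.4 tilt [-0.009 -0.008 -1.   ] F [-0.3  0.   0.2] w 0.995
delta tool cm [ 0.27  0.29 12.82] twist 0.012
side 442 zlo 0.0163 axis@.06 [ 0.5074 -0.1279] slope [-0.001  0.002] foot xy [ 0.5075 -0.128 ] 0.0006
scene 375 zlo 0.0162 axis@.06 [ 0.5099 -0.1287] slope [-0.001 -0.   ] foot xy [ 0.5099 -0.1287] 0.0009
axis at z 0.006 [ 0.5087 -0.1311]
axis at z 0.06 [ 0.5085 -0.1301]
axis at z 0.13 [ 0.5081 -0.1289]
```

View pics/scene11.png

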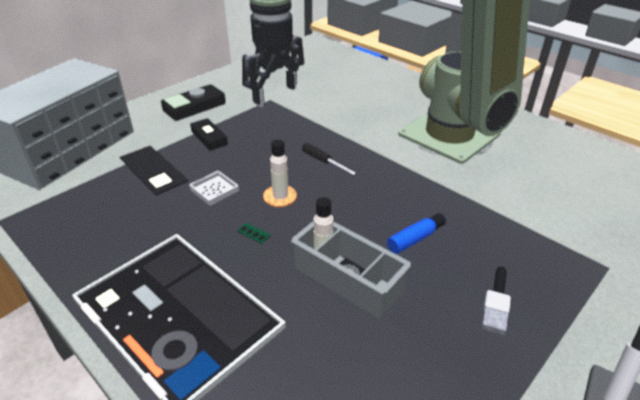

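The scene view shows the bottle upright on the coaster at (280,175). The twin is still at (323,220) in its pocket, and the gripper is clear above.

```bash
python3 -c "
from h import *
print(bot.hand_in())"
```

```text
the job is handed in; nothing more can be done
None
```

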